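# Close the drilling jig on a lock cylinder

## Task

The brass lock cylinder has been left standing on end at the open end of the drilling jig. With gentle pushes of the fingertips only, neither gripping nor lifting it, tip it over so that it lies flat in the jig's channel and push it along until its end is up against the stop block; then flip the hinged drill plate over until it is fully shut, and last tip the ball-ended hold-down lever right over onto the plate. Leave the other things on the counter where they are.

Things in the scene. Friction and masses are not known exactly. Their poses are not given: they have to be found in the camera images.
- jig: Heavy drilling jig, fixed to the counter. Origin on the counter under its channel; x points across the channel, away from the robot, to the plate's hinge; y left along the channel to the stop block; z up. Numbers below called 'jig' are mm in this frame. Grey base x -68..58, y -85..55, top at z 10 = channel floor. Channel along y, 36.5 wide. Corner bolt heads 5.5 high
- nest (a point): Middle of the nest floor, jig (0, 2, 10). The nest is the left part of the channel, jig y -26..36, between steel rails 18.5 high over the floor (x 18..32 on both sides), their inner upper edges sloped 45 degrees as a lead-in
- apron (a point): Middle of the apron floor, jig (0, -51, 10). The apron is the open right part of the channel, jig y -76..-26, with only two low guides, 5 high over the floor (x 18..24), so that fingers reach the cylinder from the right and above
- stop_face (a point): Middle of the stop block's face, jig (0, 33, 18.5), at the left end of the channel. The block is 46 wide, its top at z 26.5
- cylinder: The work: loose brass lock cylinder, 34 wide (own x), 63 long (own y), 17 thick (own z), 0.15-0.24 kg. Origin: centre of one 34 x 63 flat side; the body spans own z 0..17. It starts on end on the apron, own y up, that side facing the stop, origin at jig y -47..-39, z 41; pushed left near its top it topples into the nest onto that side. Home: own z up, origin near jig (0, 2, 10)
- drill_plate (a joint): Angle of the hinged steel drill plate, rad: 0 shut (level on the rails), 1.57 upright, up to 2.05 as it opens. Starts open past upright, leaning away from the robot. Shut it covers jig x -38..36, y -48..38, z 29..35, plus a thumb tab to x -51 at y -33..-7 on its free edge. Stiff hinge: it stays where left; about 3 N near the free edge turns it
- plate_hinge (a point): Point on the plate's hinge axis, jig (42, 0, 32); the axis is parallel to jig y
- plate_edge (a point): Mid-plane of the drill plate at its free edge where the thumb tab begins, 80 from the hinge axis, jig y -20 (moves with the plate)
- plate_dog (a point): Lower end of a dog under the plate, 12 x 10, 8 deep (moves with the plate). Shut, it sits at jig x -6..6, y -44..-34, just behind the cylinder's right end; if the cylinder is over 5 mm short of the stop the dog lands on it and the plate cannot shut
- bush (a point): Top of the drill bush on the plate, radius 9, standing 5 above the plate; jig (-8, 2, 40) when shut
- hold_down (a joint): Angle of the hold-down lever, rad: 0 tipped over (level, pointing away from the robot, its rubber foot on the shut plate), 1.57 upright, up to 2.05. Starts upright or leaning towards the robot. A rod of radius 4 with a black ball of radius 9 at its end. Stiff pivot: it stays where left; about 2 N at the ball turns it. The plate cannot shut under a lever already over
- lever_pivot (a point): Point on the lever's pivot axis, jig (-50, 22, 43), on the robot's side of the channel; the axis is parallel to jig y, the lever swings in the plane jig y 22
- lever_ball (a point): Centre of the ball of the hold-down lever, 65 from its pivot (moves with the lever)
- oiler: Bystander: cream oil bottle with red nozzle, 45 diameter, 132 high, standing loose behind and left of the jig. Origin: centre of its underside
- spare_cylinder: Bystander: a grey lock cylinder of the same shape, lying loose to the right of the jig. Origin: centre of its underside
- loupe: Bystander: black eye loupe, 39 diameter, 27 high, loose on the robot's side of the jig. Origin: centre of its underside
- calliper: Bystander: steel calliper, 68 x 190 x 14, lying loose beyond the jig. Origin: centre of its underside
Things that resemble listed ones, but are neither listed nor needed, are in the scene too. Leave any black or blue look-alike of the cylinder alone.

How it is judged:
By the outcome, as a careful person would: the job done as asked, in the order asked, and still so for the second after the job is handed in, with the robot touching nothing.
It also fails if it takes over 58 s, if anything falls off the work surface, if the arm or the gripper's body presses on something with over 40 N, if the wrist force passes 120 N, or if a joint passes its speed limit or range.

## Robot

A 7-joint arm with a two-finger parallel gripper is mounted at the origin on a cart in front of the work surface, level with it; the furniture and walls round the work are solid. World frame = base frame: x ahead of the robot, y to its left, z up, the work surface at z = 0. Lengths are in m, angles in rad, forces in N, time in s.
With the tool pointing down it reaches from about 0.4 to 0.85 m from the base axis. Payload 10.4 kg.
Tool frame: the origin (TCP) lies on the centre line of the jaws, within the pads' length; the fingertips stand 14 mm ahead of it and the grasp point (between the pads) lies 5 mm behind it (manip.tip_reach is the distance from the TCP to the fingertips, in m); z points along the fingers, y is the line along which they close (so a half turn about z gives the same grasp; the last joint's range is limited). The gripper opens to 85 mm and grips with 20 to 120 N. Pads are 22 mm wide; open, the fingers measure 114 mm over their backs; the gripper's body (76 mm by 85 mm) begins 54 mm behind the grasp point. The pads swing forward as they close: fully open they stand 13 mm farther back than shut.
Start: joints at [-1.353, 0.332, -0.065, 1.46, 0.022, 1.35, -0.088], TCP at [0.149, 0.607, 0.245] pointing down, gripper open.
Joint ranges: [-2.6, 2.6], [-0.5, 2.12], [-1.47, 1.34], [0.16, 2.42], [-1.27, 4.41], [0.06, 2.06], [-2.6, 2.6]. Speed limits (rad/s): [2.22, 2.22, 2.79, 2.79, 3.14, 3.14, 3.14].

## Interface

Orientations are given as a unit quaternion [x, y, z, w].
In Python, from workcell import manip gives the robot as it stands.
- The arm moves only by the shell command python3 -m pendant 'ROWS' [FORCE]. ROWS is JSON, a list of rows, each a list of 7 numbers: the shift along the tool's x, y, z in units of 50 mm (1.0 is 50 mm), then the turn, a rotation vector about the tool's x, y, z in units of 8 degrees (1.0 is 8 degrees), then the opening, from -1 (shut) to 1 (fully open), so that 0 is half open. In form: [[dx, dy, dz, ax, ay, az, jaw], ...]. A call has exactly 10 rows; each row is the pose to reach, as a shift and turn from the pose commanded when the call began, along the tool's axes at that moment; what a row does not reach only later rows make up. A row lasts 1/8 s, in which the tool goes at most 62.5 mm and 10.7 degrees, less where a joint would pass 70% of its speed; a pose out of reach is approached as far as the arm can. A call with a gripper value outside its range is refused whole. The fingers move at their own pace and stop on an object; FORCE is the grip in N (left out, the last holds). Time passes only in rows, so rows that repeat a pose let the fingers close, or fill a call up. It gives the time, the measured TCP pose, the force, the opening and the grip force at its end, in the units of the state.
- manip.get_obs(): the state, without advancing time (a new reading comes with each control period).
- manip.camera(name): name is "side" or "top"; returns (picture, depth): 384x512x3 uint8, red, green, blue; 384x512 float32, m along the optical axis (not along the pixel's ray), 0 where there is no reading.
- manip.get_calibration(name): a dict with "fx", "fy", "cx", "cy" (pixels), "xyz" and "orientation" of the camera in the world. Camera axes: x right, y up, looking along -z (the intrinsics and any distortion apply to the point x, -y, -z); pixel columns grow to the right and rows downward; lengths in m; the calibration is good to about 2 mm. A picture is of the moment at which its call begins. get_calibration takes no time and is no camera call.
- manip.hand_in(): hands the job in; it is judged then, once.
Trained networks look in the newest picture that a camera, given by its name, has taken for a name from the list of things; names that differ only in an ending like _2 or _b are one class to them, and where a whole thing is asked for, a point or a joint stands for the part that bears it (a point fixed in the world has none). Each returns a list of dicts, best first, with "p" (0 to 1); they miss things now and then, are a little off and sometimes report something else, mostly with a low value. They report only what shows in the picture. A call takes as long as a camera call. They do not tell look-alikes from the thing itself.
- manip.find_in(thing, camera): "box" ([left, top, right, bottom] in pixels, round what is visible of it).
- manip.trace(thing, camera): "pixels" (384x512 bool, what is visible of it) and "box" ([left, top, right, bottom] in pixels, round what is visible of it).
- manip.tip_of(thing, camera): "pixel" ([column, row] in pixels: a listed point, or the origin of a listed thing).
The state is a dict: "clock": time; "joint_pos": joint angles; "joint_velocities": joint speeds; "tau": joint torques, N m; "position": TCP position; "ee_rot": TCP orientation; "ft_force": force on the tool from outside, world axes, zero at the start; "torque": the same for the moment, N m; "grip_width": opening from 0.0 (shut) to 1.0 (fully open); "grasp_force": force on a finger pad.
Only numpy, scipy, OpenCV 4.12 (cv2) and the standard library are available. Lean on these libraries where they do the work, as an engineer would, in place of code of your own. Each camera call takes 0.05 s, during which the arm holds its last target. There are 200 camera calls.

## Working session

There is one attempt and no reset: what is moved stays moved. The work goes in short steps, Python scripts to look and compute and a shell command to move; the robot and the scene stay as the last step left them, time stands still between calls to the robot, and variables do not carry over. Pictures are saved under pics/ and viewed, at most 10 in all, crops included, and the job is handed in when it is done.

```bash
mkdir -p pics; cat > h.py <<'E'
import numpy as np, cv2
from workcell import manip
from scipy.spatial.transform import Rotation as R
def cal(n):
    c=manip.get_calibration(n); return c, R.from_quat(c["orientation"]).as_matrix(), np.array(c["xyz"])
def pt(n,px,depth):
    c,M,t=cal(n); return M@np.array([(px[0]-c["cx"])/c["fx"]*depth,-(px[1]-c["cy"])/c["fy"]*depth,-depth])+t
def ray_z(n,px,z):
    c,M,t=cal(n); d=M@np.array([(px[0]-c["cx"])/c["fx"],-(px[1]-c["cy"])/c["fy"],-1]); return t+d*(z-t[2])/d[2]
def proj(n,P):
    c,M,t=cal(n); q=M.T@(np.array(P)-t); return np.array([c["cx"]+c["fx"]*q[0]/-q[2], c["cy"]-c["fy"]*q[1]/-q[2]])
E
python3 - <<'E'
from h import *
for n in("top","side"):
    p,d=manip.camera(n); cv2.imwrite(f"pics/{n}0.png",p[:,:,::-1]); np.save(f"d_{n}.npy",d)
    print(n,manip.get_calibration(n))
    for t in("nest","apron","stop_face","cylinder","plate_hinge","plate_edge","lever_pivot","lever_ball","bush"):
        r=manip.tip_of(t,n)
        for q in r[:2]:
            u,v=map(int,q["pixel"]); dd=d[min(max(v,0),383),min(max(u,0),511)]
            print(t,q["p"],np.round(q["pixel"]),np.round(pt(n,q["pixel"],dd),3))
s=manip.get_obs();print(s["position"],s["ee_rot"],s["clock"],manip.tip_reach)
E
```

```text
top {'fx': 436.2220444411523, 'fy': 436.2220444411523, 'cx': 257.8407289530426, 'cy': 187.78976634176956, 'xyz': array([ 0.36570632, -0.3931436 ,  0.900663  ]), 'orientation': array([-0.07409791,  0.0556443 ,  0.71511808, -0.69283428])}
nest 0.57 [261. 204.] [ 0.498 -0.377  0.009]
apron 0.7 [285. 209.] [ 0.477 -0.425  0.073]
stop_face 0.93 [246. 201.] [ 0.505 -0.348  0.01 ]
cylinder 0.8 [356. 198.] [ 0.5   -0.569  0.034]
cylinder 0.67 [183. 179.] [ 0.554 -0.217  0.018]
plate_hinge 0.61 [268. 182.] [ 0.538 -0.394  0.037]
plate_edge 0.61 [279. 163.] [ 0.557 -0.415  0.119]
plate_edge 0.34 [283. 204.] [ 0.496 -0.423  0.01 ]
lever_pivot 0.83 [245. 221.] [ 0.457 -0.347  0.071]
lever_ball 0.45 [239. 228.] [ 0.439 -0.338  0.114]
bush 0.72 [271. 164.] [ 0.557 -0.401  0.106]
side {'fx': 438.08368716328096, 'fy': 438.08368716328096, 'cx': 254.56612662815874, 'cy': 194.6817621136595, 'xyz': array([ 0.5129209 , -1.12731754,  0.54583582]), 'orientation': array([ 0.48198008, -0.00212125, -0.01872829,  0.87597942])}
nest 0.58 [239. 218.] [ 0.501 -0.435  0.055]
apron 0.66 [232. 233.] [ 0.485 -0.439  0.021]
stop_face 0.77 [244. 211.] [ 0.509 -0.348  0.01 ]
stop_face 0.21 [232. 220.] [ 0.486 -0.438  0.052]
cylinder 0.56 [233. 223.] [ 0.487 -0.438  0.046]
plate_hinge 0.87 [258. 212.] [ 0.537 -0.441  0.072]
plate_hinge 0.32 [240. 224.] [ 0.501 -0.44   0.044]
plate_edge 0.81 [269. 185.] [ 0.558 -0.425  0.121]
plate_edge 0.26 [186. 234.] [ 0.393 -0.421  0.008]
lever_pivot 0.87 [217. 199.] [ 0.455 -0.356  0.048]
lever_ball 0.71 [212. 176.] [ 0.447 -0.345  0.098]
bush 0.67 [270. 199.] [ 0.562 -0.402  0.075]
bush 0.34 [205. 267.] [ 0.465 -0.753  0.214]
[0.14903727 0.60698768 0.24533973] [ 1.20109613e-01  9.92760635e-01  3.85509334e-05 -5.76210843e-06] 1.0 0.014
```

View pics/top0.png

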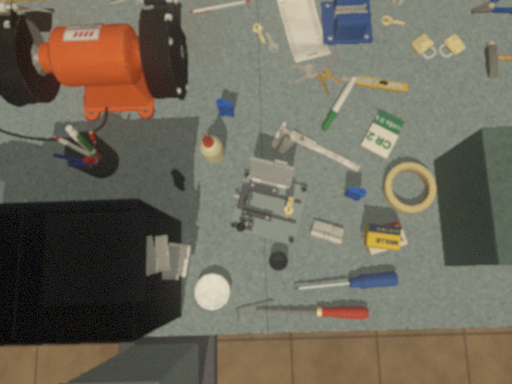

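View pics/side0.png

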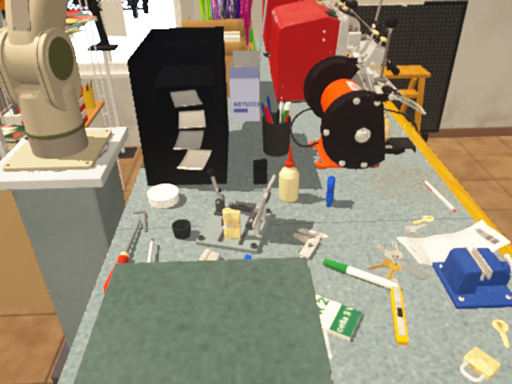

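```bash
cat > fit.py <<'E'
from h import *
from scipy.optimize import least_squares
J={"nest":(0,2,10),"apron":(0,-51,10),"stop_face":(0,33,18.5),"plate_hinge":(42,0,32),"lever_pivot":(-50,22,43)}
def model(name,p):
    x,y,th,pl,lv=p
    if name=="plate_edge": q=(42-80*np.cos(pl),-20,32+80*np.sin(pl))
    elif name=="lever_ball": q=(-50+65*np.cos(lv),22,43+65*np.sin(lv))
    else: q=J[name]
    c,s=np.cos(th),np.sin(th)
    return np.array([x+(c*q[0]-s*q[1])/1000,y+(s*q[0]+c*q[1])/1000,q[2]/1000])
E
python3 - <<'E'
from fit import *
obs=[]
for n in("top","side"):
    manip.camera(n)
    for t in list(J)+["plate_edge","lever_ball"]:
        for q in manip.tip_of(t,n)[:1]: obs.append((n,t,np.array(q["pixel"]),q["p"]))
f=lambda p:np.concatenate([(proj(n,model(t,p))-px)*w for n,t,px,w in obs])
r=least_squares(f,[.5,-.38,0.1,1.9,1.8],loss="soft_l1")
print(r.x)
for n,t,px,w in obs: print(n,t,w,np.round(proj(n,model(t,r.x))-px,1))
np.save("jig.npy",r.x)
p=r.x
th=p[2]
def W(q): c,s=np.cos(th),np.sin(th);return [p[0]+(c*q[0]-s*q[1])/1000,p[1]+(s*q[0]+c*q[1])/1000,q[2]/1000]
L=[[(-68,-85,10),(58,-85,10),(58,55,10),(-68,55,10),(-68,-85,10)]]
for a in(-1,1): L.append([(18*a,-26,28.5),(32*a,-26,28.5),(32*a,36,28.5),(18*a,36,28.5),(18*a,-26,28.5)])
L.append([(-50,22,43),(-50+65*np.cos(p[4]),22,43+65*np.sin(p[4]))])
for y in(-48,38):L.append([(42,y,32),(42-80*np.cos(p[3]),y,32+80*np.sin(p[3]))])
ims=[]
for n,(u,v) in (("top",(268,195)),("side",(238,210))):
    im=cv2.imread(f"pics/{n}0.png"); c=im[v-48:v+48,u-50:u+50]; c=cv2.resize(c,(400,384),interpolation=cv2.INTER_CUBIC); o=c.copy()
    for l in L:
        P=np.array([(proj(n,W(q))-[u-50,v-48]+.5)*4 for q in l]).astype(int); cv2.polylines(o,[P],False,(0,0,255),1)
    ims.append(np.hstack([c,o]))
cv2.imwrite("pics/ov.png",cv2.resize(np.vstack(ims),(625,600),interpolation=cv2.INTER_AREA))
# heights map
d=np.load("d_top.npy");c,M,t=cal("top")
v,u=np.mgrid[0:384,0:512];P=np.stack([(u-c["cx"])/c["fx"]*d,-(v-c["cy"])/c["fy"]*d,-d],-1)@M.T+t;P[d==0]=np.nan
np.save("P_top.npy",P)
for nm,s in (("cab",np.s_[210:330,5:140]),("box",np.s_[150:250,450:505])): Q=P[s].reshape(-1,3);print(nm,np.nanmin(Q,0),np.nanmax(Q,0))
# brass cylinder
for n in("top","side"):
    for q in manip.trace("cylinder",n): 
        print(n,q["p"],q["box"])
im=cv2.imread("pics/top0.png");hsv=cv2.cvtColor(im,cv2.COLOR_BGR2HSV)
m=(hsv[...,1]>70)&(hsv[...,0]>12)&(hsv[...,0]<35);m[:190]=0;m[222:]=0;m[:,:275]=0;m[:,300:]=0
Q=P[m];Q=Q[Q[:,2]>.065];print(len(Q),np.median(Q,0),Q.min(0),Q.max(0))
E
```

```text
[ 0.4988795  -0.38286818 -0.26162819  1.8353013   1.84088925]
top nest 0.61 [1.7 0.6]
top apron 0.92 [0.2 0.4]
top stop_face 0.97 [-2.4 -0.7]
top plate_hinge 0.66 [-1.9  1. ]
top lever_pivot 0.58 [-1.9 -0.9]
top plate_edge 0.66 [4.3 1. ]
top lever_ball 0.62 [ 2.  -0.6]
side nest 0.76 [ 1.7 -1.2]
side apron 0.96 [1.1 2.2]
side stop_face 0.75 [-2.8 -2.3]
side plate_hinge 0.9 [ 0.  -0.2]
side lever_pivot 0.86 [-0.1  0.4]
side plate_edge 0.75 [0.  1.4]
side lever_ball 0.64 [-1.9 -3.6]
cab [ 0.27973632 -0.21091167  0.04503185] [0.46574691 0.10675255 0.30366416]
box [ 0.38504899 -0.77273333  0.04121852] [ 0.57701434 -0.73839513  0.21813227]
top 0.65 [230.9, 157.5, 309.3, 245.2]
top 0.57 [216.5, 99.0, 232.0, 118.4]
top 0.52 [171.1, 170.4, 185.5, 189.0]
top 0.5 [347.0, 186.8, 363.6, 195.7]
top 0.47 [282.6, 196.2, 292.7, 217.8]
side 0.86 [222.6, 203.8, 243.8, 238.5]
side 0.84 [255.4, 156.7, 269.9, 184.2]
side 0.48 [327.8, 174.0, 334.4, 207.4]
105 [ 0.48074977 -0.43232738  0.07213567] [ 0.46900368 -0.44061937  0.06727952] [ 0.50036372 -0.4222649   0.0754068 ]
```

View pics/ov.png

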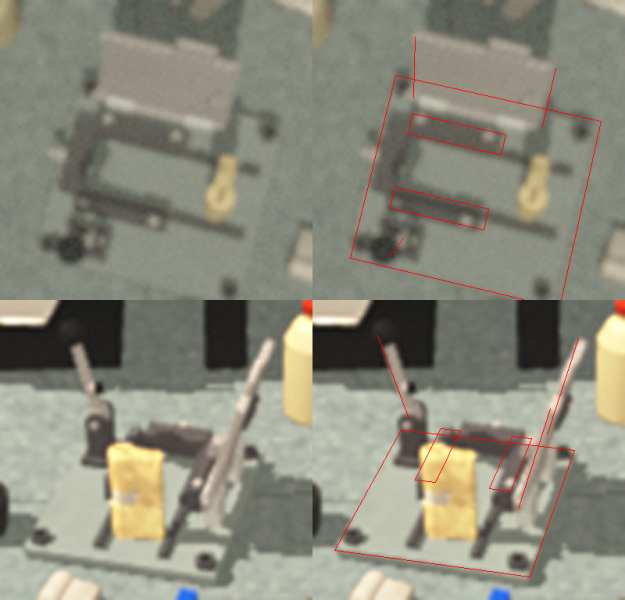

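```bash
cat > ref.py <<'E'
from fit import *
def cloud(n,d):
    c,M,t=cal(n);v,u=np.mgrid[0:384,0:512];P=np.stack([(u-c["cx"])/c["fx"]*d,-(v-c["cy"])/c["fy"]*d,-d],-1)@M.T+t;return P[d>0]
def tojig(P,p):
    c,s=np.cos(p[2]),np.sin(p[2]);D=P[:,:2]-p[:2]
    return np.c_[c*D[:,0]+s*D[:,1],-s*D[:,0]+c*D[:,1],P[:,2]]*1000
E
python3 - <<'E'
from ref import *
p0=np.load("jig.npy")
sg=lambda a:1/(1+np.exp(-a/1.5))
for n in("top","side"):
    P=cloud(n,np.load(f"d_{n}.npy"));q=tojig(P,p0)
    P=P[(abs(q[:,0]+5)<78)&(abs(q[:,1]+15)<85)&(q[:,2]<40)&(q[:,2]>-8)]
    def f(p):
        q=tojig(P,p);x,y,z=q.T
        b=sg(x+68)*sg(58-x)*sg(y+85)*sg(55-y)
        r=sg(abs(x)-18)*sg(32-abs(x))*sg(y+26)*sg(36-y)
        st=sg(23-abs(x))*sg(y-33)*sg(45-y)
        g=sg(abs(x)-18)*sg(24-abs(x))*sg(y+76)*sg(-26-y)
        h=10*b+np.maximum(np.maximum(18.5*r,16.5*st),5*g)
        return z-h-p[3]
    best=min((least_squares(f,[p0[0]+a,p0[1]+b,p0[2]+c,0],loss="soft_l1",f_scale=1.,x_scale=[.01,.01,.1,1],diff_step=1e-3) for a in(-.005,.005) for b in(-.006,.006) for c in(-.05,.05)),key=lambda r:r.cost)
    print(n,len(P),best.x,best.cost)
    q=tojig(P,best.x)
    p=best.x
    A=cloud(n,np.load(f"d_{n}.npy"));q=tojig(A,p);
    m=(q[:,2]>55)&(q[:,2]<80)&(abs(q[:,0])<25)&(q[:,1]<-20)&(q[:,1]>-75);Q=q[m]
    print("cyl",len(Q),np.percentile(Q,[2,50,98],axis=0).round(1) if len(Q) else "")
    m=(abs(q[:,0])<30)&(q[:,1]>-20)&(q[:,1]<32)&(q[:,2]<25);print("floor",np.median(q[m],0))
    m=(q[:,0]>45)&(q[:,0]<80)&(abs(q[:,1]+5)<35)&(q[:,2]>50)&(q[:,2]<110);Q=q[m]
    k=np.polyfit(Q[:,2],Q[:,0],1);print("plate",k,np.pi/2+np.arctan(k[0]),Q[:,2].max())
    m=(abs(q[:,0]+60)<25)&(abs(q[:,1]-22)<14)&(q[:,2]>88)&(q[:,2]<125);print("ball",np.median(q[m],0),q[m].max(0))
    P2=A;q=tojig(A,p);
    np.save(f"jig_{n}.npy",p)
E
```

```text
top 5323 [ 0.50097892 -0.37867073 -0.2869605  -0.11255463] 11261.53502856511
cyl 114 [[-16.7 -63.1  60.3]
 [ -4.7 -55.9  72. ]
 [ 14.9 -48.9  74.9]]
floor [ 1.69411979  6.37205182 10.16939435]
plate [ 0.3198127 27.5879973] 1.8803293600788114 109.82705406524428
ball [-66.05949514  20.52222832 112.39604025] [-58.11245961  28.57350243 116.00191691]
side 3434 [ 0.50011903 -0.3787511  -0.28890694 -0.52680065] 10697.494384381831
cyl 173 [[-14.3 -64.7  55.8]
 [  0.3 -59.9  67.3]
 [ 16.4 -50.1  72.8]]
floor [ 6.02254704 17.11172     9.5437127 ]
plate [ 0.23271764 41.08046465] 1.7994442787777882 109.9268965477438
ball [-62.10105607  16.79152433 107.15236463] [-56.88312837  25.07787232 114.10994457]
```

```bash
cat > go.py <<'E'
import sys
from ref import *
# usage: go.py w|j x y z  -> units from present pose (jig in mm of TCP)
p=np.array([.5006,-.3787,-.288]);c,s=np.cos(p[2]),np.sin(p[2])
def j2w(q):return np.array([p[0]+(c*q[0]-s*q[1])/1000,p[1]+(s*q[0]+c*q[1])/1000,q[2]/1000])
def show(o):
    print("t",round(o["clock"],2),"tcp",np.round(o["position"],4),"jig",tojig(np.array([o["position"]]),p)[0].round(1),"F",np.round(o["ft_force"],1))
if __name__=="__main__":
    o=manip.get_obs();M=R.from_quat(o["ee_rot"]).as_matrix();show(o)
    print("x,y",np.degrees(np.arctan2(M[1,:2],M[0,:2])).round(2),"q",o["joint_pos"].round(2))
    for a in sys.argv[1:]:
        k,*v=a.split(",");v=np.array(v,float);w=v if k=="w" else j2w(v)
        print(a,np.round(M.T@(w-o["position"])/.05,2))
E
python3 - <<'E'
from h import *
P=np.load("P_top.npy")
for x in np.arange(0,.9,.1):
    print(round(x,1),[ (lambda Q: round(float(np.nanmax(Q)),2) if len(Q) else None)(P[...,2][(abs(P[...,0]-x)<.05)&(abs(P[...,1]-y)<.05)]) for y in np.arange(.4,-.91,-.1)])
E
python3 go.py w,.45,.42,.46 w,.6,.1,.46 w,.58,-.2,.46 j,0,-100,300
```

```text
0.0 [-0.85, -0.85, -0.86, None, None, -0.44, -0.75, -0.85, -0.85, -0.85, -0.85, -0.85, -0.85, -0.85]
0.1 [-0.85, -0.85, -0.75, -0.2, -0.2, -0.02, -0.01, -0.85, -0.85, -0.85, -0.85, -0.85, -0.85, -0.85]
0.2 [None, None, None, None, -0.02, 0.0, 0.0, 0.0, 0.0, 0.0, 0.0, 0.0, 0.0, 0.0]
0.3 [None, None, None, 0.17, 0.3, 0.3, 0.3, 0.03, 0.02, 0.03, 0.03, 0.0, 0.0, 0.0]
0.4 [None, None, None, 0.11, 0.3, 0.25, 0.25, 0.12, 0.05, 0.02, 0.06, 0.22, 0.22, 0.0]
0.5 [None, None, 0.01, 0.19, 0.3, 0.3, 0.3, 0.11, 0.11, 0.06, 0.07, 0.22, 0.22, None]
0.6 [None, None, 0.02, 0.0, 0.15, 0.15, 0.07, 0.13, 0.12, 0.02, 0.03, 0.22, 0.22, 0.0]
0.7 [None, None, 0.01, 0.21, 0.21, 0.18, 0.22, 0.07, 0.01, 0.02, 0.02, 0.02, 0.01, 0.0]
0.8 [None, None, 0.0, 0.23, 0.23, 0.22, 0.23, 0.0, 0.01, 0.02, 0.02, 0.02, 0.02, 0.02]
t 1.9 tcp [0.149  0.607  0.2454] jig [-617.1  845.2  245.4] F [ 0.4  0.4 -0.1]
x,y [166.2  76.2] q [-1.35  0.33 -0.06  1.46  0.02  1.35 -0.09]
w,.45,.42,.46 [-6.74 -2.2  -4.29]
w,.6,.1,.46 [-11.18  -7.7   -4.29]
w,.58,-.2,.46 [-12.22 -13.62  -4.29]
j,0,-100,300 [-11.44 -19.47  -1.1 ]
```

```bash
python3 -m pendant '[[0,0,-1,0,0,0.1,1],[0,0,-2,0,0,0.34,-1],[-0.8,-0.3,-2.8,0,0,0.34,-1],[-1.8,-0.6,-3.4,0,0,0.34,-1],[-2.8,-0.9,-4,0,0,0.34,-1],[-3.9,-1.3,-4.3,0,0,0.34,-1],[-5,-1.6,-4.3,0,0,0.34,-1],[-6,-2,-4.3,0,0,0.34,-1],[-6.9,-2.5,-4.3,0,0,0.34,-1],[-7.6,-3.3,-4.3,0,0,0.34,-1]]'
python3 go.py w,.58,.1,.45 w,.56,-.2,.45 j,0,-100,300 j,0,-100,150
```

```text
clock: 3.15
position: [0.48, 0.355, 0.4594]
ee_rot: [0.144, 0.99, -0.0, -0.0]
ft_force: [0.6, 0.1, -0.2]
grip_width: -0.004
grasp_force: 0.0
t 3.15 tcp [0.48   0.355  0.4594] jig [-228.1  697.7  459.4] F [ 0.6  0.1 -0.2]
x,y [163.48  73.48] q [-0.85  0.26  0.19  1.12 -0.05  1.77  0.6 ]
w,.58,.1,.45 [-3.37 -4.32  0.19]
w,.56,-.2,.45 [ -4.69 -10.19   0.2 ]
j,0,-100,300 [ -4.57 -15.95   3.2 ]
j,0,-100,150 [ -4.57 -15.95   6.2 ]
```

```bash
python3 -m pendant '[[-1,-0.8,0,0,0,0,-1],[-2,-1.6,0,0,0,0,-1],[-2.8,-2.6,0,0,0,0,-1],[-3.4,-3.7,0,0,0,0,-1],[-3.7,-4.9,0,0,0,0,-1],[-4,-6.1,0,0,0,0,-1],[-4.3,-7.3,0,0,0,0,-1],[-4.5,-8.5,0,0,0,0,-1],[-4.6,-9.7,0,0,0,0,-1],[-4.7,-10.9,0,0,0,0,-1]]'
python3 -m pendant '[[0,-1,0,0,0,0,-1],[0,-2,0.2,0,0,0,-1],[0,-3,0.7,0,0,0,-1],[0,-4,1.5,0,0,0,-1],[0,-5,2.2,0,0,0,-1],[0.1,-5.1,3.2,0,0,0,-1],[0.1,-5.1,4.2,0,0,0,-1],[0.1,-5.1,5.2,0,0,0,-1],[0.1,-5.1,5.8,0,0,0,-1],[0.1,-5.1,5.8,0,0,0,-1]]'
python3 - <<'E'
from go import *
show(manip.get_obs())
ims=[]
for n,(u,v) in (("top",(270,195)),("side",(238,205))):
    im,d=manip.camera(n);np.save(f"d2_{n}.npy",d);ims.append(cv2.resize(im[v-60:v+60,u-60:u+60,::-1],(400,400),interpolation=cv2.INTER_CUBIC))
cv2.imwrite("pics/a.png",np.hstack(ims))
E
python3 go.py j,0,-95,78
```

```text
clock: 4.4
position: [0.5484, -0.235, 0.4605]
ee_rot: [0.144, 0.99, 0.0, 0.0]
ft_force: [1.0, -0.3, -1.3]
grip_width: -0.0
grasp_force: 0.0
clock: 5.65
position: [0.4711, -0.4751, 0.168]
ee_rot: [0.144, 0.99, 0.001, -0.002]
ft_force: [0.1, 0.0, 0.7]
grip_width: -0.004
grasp_force: 0.0
t 5.65 tcp [ 0.4711 -0.4751  0.168 ] jig [  -0.9 -100.8  168. ] F [0.1 0.  0.7]
t 5.75 tcp [ 0.4722 -0.4767  0.1716] jig [   0.6 -102.   171.6] F [-0.6  0.1  0.2]
x,y [163.49  73.49] q [ 0.31  0.52  0.58  1.45 -0.29  1.25  2.2 ]
j,0,-95,78 [0.01 0.14 1.87]
```

View pics/a.png

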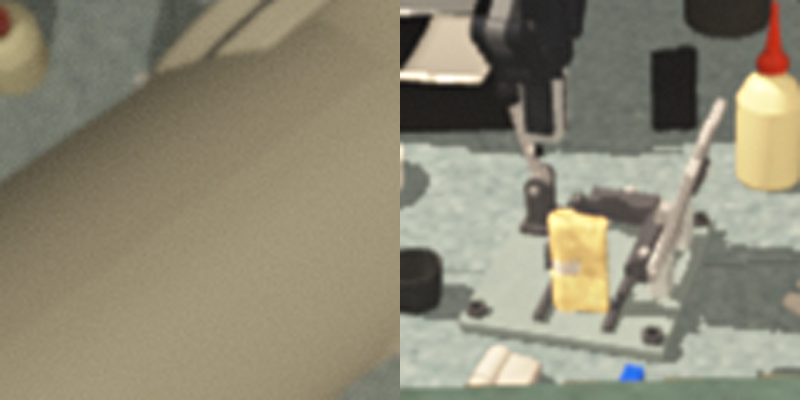

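```bash
python3 -m pendant '[[0,0,0.6,0,0,0,-1],[0,0,1.2,0,0,0,-1],[0,0,1.7,0,0,0,-1],[0,0,1.87,0,0,0,-1],[0,0.1,1.87,0,0,0,-1],[0,0.2,1.87,0,0,0,-1],[0,0.3,1.87,0,0,0,-1],[0,0.4,1.87,0,0,0,-1],[0,0.46,1.87,0,0,0,-1],[0,0.5,1.87,0,0,0,-1]]'
python3 - <<'E'
from go import *
show(manip.get_obs())
im,d=manip.camera("side");u,v=238,205;cv2.imwrite("pics/b.png",cv2.resize(im[v-50:v+50,u-60:u+60,::-1],(600,500),interpolation=cv2.INTER_CUBIC))
E
```

```text
clock: 7.0
position: [0.479, -0.4521, 0.0768]
ee_rot: [0.144, 0.99, 0.0, 0.0]
ft_force: [0.2, -0.4, -0.6]
grip_width: 0.0
grasp_force: 0.1
t 7.0 tcp [ 0.479  -0.4521  0.0768] jig [  0.1 -76.5  76.8] F [ 0.2 -0.4 -0.6]
```

View pics/b.png

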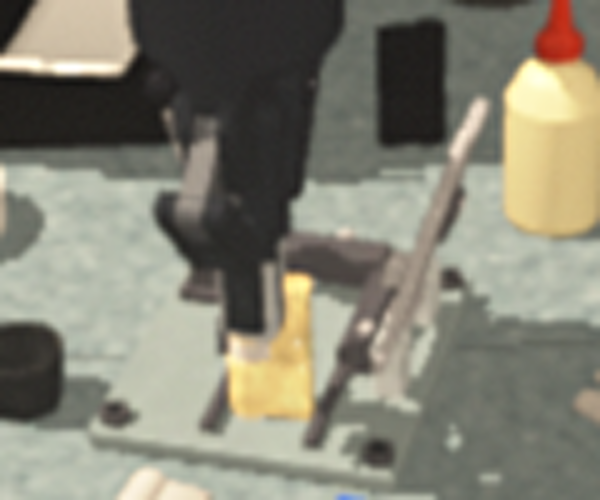

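```bash
python3 -m pendant '[[0,0.06,0,0,0,0,-1],[0,0.12,0,0,0,0,-1],[0,0.18,0,0,0,0,-1],[0,0.24,0,0,0,0,-1],[0,0.3,0,0,0,0,-1],[0,0.36,0,0,0,0,-1],[0,0.42,0,0,0,0,-1],[0,0.48,0,0,0,0,-1],[0,0.48,0,0,0,0,-1],[0,0.48,0,0,0,0,-1]]'
python3 - <<'E'
from go import *
show(manip.get_obs())
im,d=manip.camera("side");u,v=238,205;cv2.imwrite("pics/c.png",cv2.resize(im[v-50:v+50,u-60:u+60,::-1],(600,500),interpolation=cv2.INTER_CUBIC))
E
```

```text
clock: 8.3
position: [0.4857, -0.4294, 0.0768]
ee_rot: [0.144, 0.99, -0.0, 0.0]
ft_force: [-0.2, 0.2, -0.1]
grip_width: -0.001
grasp_force: 0.0
t 8.3 tcp [ 0.4857 -0.4294  0.0768] jig [  0.1 -52.8  76.8] F [-0.2  0.2 -0.1]
```

View pics/c.png

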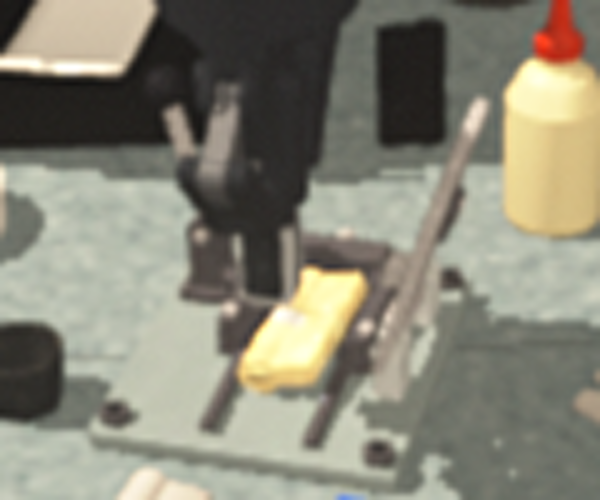

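```bash
python3 -m pendant '[[0,-0.4,0,0,0,0,-1],[0,-0.8,0,0,0,0,-1],[0,-0.85,0.4,0,0,0,-1],[0,-0.85,0.8,0,0,0,-1],[0,-0.85,0.95,0,0,0,-1],[0,-0.75,0.95,0,0,0,-1],[0,-0.65,0.95,0,0,0,-1],[0,-0.55,0.95,0,0,0,-1],[0,-0.45,0.95,0,0,0,-1],[0,-0.35,0.95,0,0,0,-1]]'
python3 - <<'E'
from go import *
show(manip.get_obs())
im,d=manip.camera("side");cv2.imwrite("pics/d.png",im[...,::-1])
hsv=cv2.cvtColor(im,cv2.COLOR_RGB2HSV);m=(hsv[...,1]>90)&(hsv[...,0]>12)&(hsv[...,0]<35)
c,M,t=cal("side");v,u=np.mgrid[0:384,0:512];P=np.stack([(u-c["cx"])/c["fx"]*d,-(v-c["cy"])/c["fy"]*d,-d],-1)@M.T+t
q=tojig(P[m],p);k=(abs(q[:,0])<40)&(q[:,1]>-80)&(q[:,1]<50)&(q[:,2]<60);q=q[k]
print(len(q),np.percentile(q,[2,10,50,90,98],axis=0).round(1))
k=q[:,2]>22;A=np.c_[q[k][:,:2],np.ones(k.sum())];print(np.linalg.lstsq(A,q[k][:,2],rcond=None)[0])
E
```

```text
clock: 9.6
position: [0.481, -0.4457, 0.0295]
ee_rot: [0.144, 0.99, 0.0, 0.0]
ft_force: [-0.8, -0.2, -0.6]
grip_width: 0.001
grasp_force: 0.0
t 9.6 tcp [ 0.481  -0.4457  0.0295] jig [  0.3 -69.8  29.5] F [-0.8 -0.2 -0.6]
127 [[ -2.4 -66.   11.9]
 [  0.9 -49.7  18.4]
 [ 14.9 -18.4  26.1]
 [ 19.3  11.2  31.6]
 [ 21.1  32.7  56.9]]
[-0.07694632 -0.16631745 27.11399001]
```

Flat in the channel (top near z 27). Push it left, slowly.

```bash
python3 -m pendant '[[0,0.06,0,0,0,0,-1],[0,0.12,0,0,0,0,-1],[0,0.18,0,0,0,0,-1],[0,0.24,0,0,0,0,-1],[0,0.28,0,0,0,0,-1],[0,0.32,0,0,0,0,-1],[0,0.36,0,0,0,0,-1],[0,0.4,0,0,0,0,-1],[0,0.43,0,0,0,0,-1],[0,0.43,0,0,0,0,-1]]'
python3 go.py
python3 -m pendant '[[0,0.02,0,0,0,0,-1],[0,0.04,0,0,0,0,-1],[0,0.06,0,0,0,0,-1],[0,0.08,0,0,0,0,-1],[0,0.1,0,0,0,0,-1],[0,0.1,0,0,0,0,-1],[0,0.1,0,0,0,0,-1],[0,0.1,0,0,0,0,-1],[0,0.1,0,0,0,0,-1],[0,0.1,0,0,0,0,-1]]'
python3 - <<'E'
from go import *
show(manip.get_obs())
im,d=manip.camera("side");u,v=238,205;cv2.imwrite("pics/e.png",cv2.resize(im[v-50:v+50,u-60:u+60,::-1],(600,500),interpolation=cv2.INTER_CUBIC))
E
```

```text
clock: 10.9
position: [0.487, -0.4252, 0.0292]
ee_rot: [0.144, 0.99, 0.0, 0.0]
ft_force: [0.1, -1.5, 0.0]
grip_width: 0.003
grasp_force: 0.6
t 10.9 tcp [ 0.487  -0.4252  0.0292] jig [  0.1 -48.5  29.2] F [ 0.1 -1.5  0. ]
x,y [163.49  73.49] q [ 0.26  0.62  0.52  1.63 -0.35  0.98  2.18]
clock: 12.15
position: [0.4883, -0.4205, 0.0292]
ee_rot: [0.144, 0.99, 0.0, -0.0]
ft_force: [1.0, -0.4, -0.1]
grip_width: 0.001
grasp_force: 0.4
t 12.15 tcp [ 0.4883 -0.4205  0.0292] jig [  0.1 -43.6  29.2] F [ 1.  -0.4 -0.1]
```

View pics/e.png

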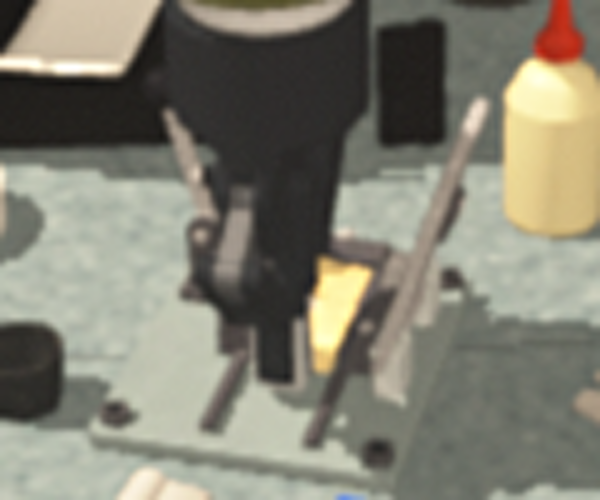

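```bash
python3 -m pendant '[[0,0.02,0,0,0,0,-1],[0,0.04,0,0,0,0,-1],[0,0.06,0,0,0,0,-1],[0,0.08,0,0,0,0,-1],[0,0.1,0,0,0,0,-1],[0,0.1,0,0,0,0,-1],[0,0.1,0,0,0,0,-1],[0,0.1,0,0,0,0,-1],[0,0.1,0,0,0,0,-1],[0,0.1,0,0,0,0,-1]]'
python3 go.py
```

```text
clock: 13.45
position: [0.4886, -0.4194, 0.0301]
ee_rot: [0.145, 0.989, -0.003, 0.001]
ft_force: [-1.5, -12.4, -1.1]
grip_width: -0.001
grasp_force: 6.1
t 13.45 tcp [ 0.4886 -0.4194  0.0301] jig [  0.  -42.5  30.1] F [ -1.5 -12.4  -1.1]
x,y [163.34  73.34] q [ 0.25  0.61  0.52  1.64 -0.35  0.98  2.16]
```

```bash
python3 -m pendant '[[0,-0.3,0,0,0,0,-1],[0,-0.7,0,0,0,0,-1],[0,-0.7,-1,0,0,0,-1],[0,-0.7,-2,0,0,0,-1],[0,-0.7,-3,0,0,0,-1],[-0.6,-0.5,-3.7,0,0,0,-1],[-1.5,-0.2,-3.7,0,0,0,-1],[-2.2,0.13,-3.7,0,0,0,-1],[-2.2,0.13,-3.7,0,0,0,-1],[-2.2,0.13,-3.7,0,0,0,-1]]'
python3 - <<'E'
from go import *
im,d=manip.camera("side");u,v=245,200;cv2.imwrite("pics/f.png",cv2.resize(im[v-50:v+50,u-60:u+60,::-1],(600,500),interpolation=cv2.INTER_CUBIC))
E
python3 go.py j,110,-32,109
```

```text
clock: 14.7
position: [0.5961, -0.4419, 0.2138]
ee_rot: [0.144, 0.99, -0.0, -0.001]
ft_force: [-1.2, 0.1, 0.0]
grip_width: 0.0
grasp_force: 0.0
t 14.75 tcp [ 0.5957 -0.4421  0.2142] jig [109.2 -33.8 214.2] F [ 0.1 -0.4  0.2]
x,y [163.39  73.39] q [ 0.25  0.66  0.56  1.15 -0.33  1.41  2.04]
j,110,-32,109 [-0.02  0.04  2.1 ]
```

View pics/f.png

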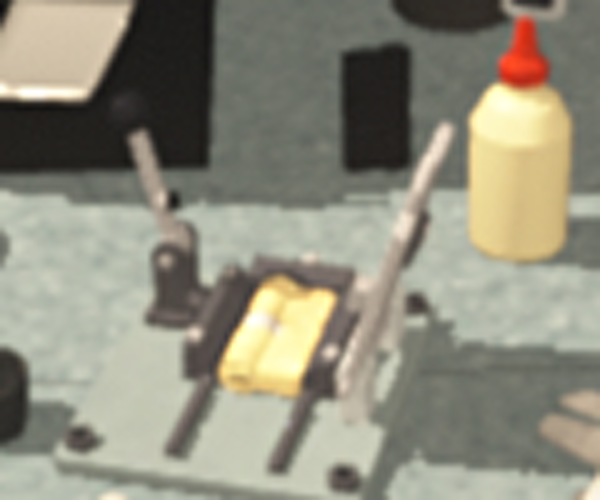

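```bash
python3 -m pendant '[[0,0.04,0.8,0,0,0,-1],[0,0.04,1.6,0,0,0,-1],[0,0.04,2.1,0,0,0,-1],[0.2,0.04,2.1,0,0,0,-1],[0.35,0.04,2.1,0,0,0,-1],[0.5,0.04,2.1,0,0,0,-1],[0.65,0.04,2.1,0,0,0,-1],[0.8,0.04,2.1,0,0,0,-1],[0.95,0.04,2.1,0,0,0,-1],[1.06,0.04,2.14,0,0,0,-1]]'
python3 go.py j,56,-32,106 j,40,-32,105 j,25,-32,99 j,13,-32,90 j,2,-32,78 j,-4,-32,64 j,-7,-32,49 j,-7,-32,46
```

```text
clock: 16.0
position: [0.5464, -0.4238, 0.1074]
ee_rot: [0.144, 0.99, 0.0, 0.0]
ft_force: [0.8, 0.2, 0.9]
grip_width: 0.002
grasp_force: 0.7
t 16.0 tcp [ 0.5464 -0.4238  0.1074] jig [ 56.7 -30.2 107.4] F [0.8 0.2 0.9]
x,y [163.48  73.48] q [ 0.22  0.62  0.54  1.44 -0.33  1.17  2.09]
j,56,-32,106 [ 0.01 -0.04  0.03]
j,40,-32,105 [ 0.33 -0.04  0.05]
j,25,-32,99 [ 0.63 -0.04  0.17]
j,13,-32,90 [ 0.87 -0.04  0.35]
j,2,-32,78 [ 1.09 -0.04  0.59]
j,-4,-32,64 [ 1.21 -0.04  0.87]
j,-7,-32,49 [ 1.27 -0.04  1.17]
j,-7,-32,46 [ 1.27 -0.04  1.23]
```

```bash
python3 -m pendant '[[0.17,0,0.03,0,0,0,-1],[0.33,0,0.05,0,0,0,-1],[0.48,0,0.1,0,0,0,-1],[0.63,0,0.17,0,0,0,-1],[0.75,0,0.25,0,0,0,-1],[0.87,0,0.35,0,0,0,-1],[0.98,0,0.46,0,0,0,-1],[1.09,0,0.59,0,0,0,-1],[1.15,0,0.72,0,0,0,-1],[1.21,0,0.87,0,0,0,-1]]'
python3 go.py j,-7,-32,49
python3 -m pendant '[[0.02,0,0.08,0,0,0,-1],[0.03,0,0.15,0,0,0,-1],[0.05,0,0.22,0,0,0,-1],[0.06,0,0.28,0,0,0,-1],[0.06,0,0.32,0,0,0,-1],[0.06,0,0.35,0,0,0,-1],[0.06,0,0.37,0,0,0,-1],[0.06,0,0.38,0,0,0,-1],[0.06,0,0.38,0,0,0,-1],[0.06,0,0.38,0,0,0,-1]]'
python3 - <<'E'
from go import *
show(manip.get_obs())
im,d=manip.camera("side");u,v=245,200;cv2.imwrite("pics/g.png",cv2.resize(im[v-50:v+50,u-60:u+60,::-1],(600,500),interpolation=cv2.INTER_CUBIC))
E
```

```text
clock: 17.25
position: [0.4885, -0.4066, 0.0632]
ee_rot: [0.144, 0.99, 0.0, -0.0]
ft_force: [-0.3, 0.1, 1.0]
grip_width: -0.002
grasp_force: 0.4
t 17.25 tcp [ 0.4885 -0.4066  0.0632] jig [ -3.7 -30.2  63.2] F [-0.3  0.1  1. ]
x,y [163.48  73.48] q [ 0.21  0.56  0.54  1.64 -0.32  1.03  2.14]
j,-7,-32,49 [ 0.07 -0.04  0.28]
clock: 18.5
position: [0.4861, -0.4061, 0.0485]
ee_rot: [0.144, 0.99, 0.001, 0.001]
ft_force: [-13.2, 12.2, 39.0]
grip_width: -0.005
grasp_force: 19.3
t 18.5 tcp [ 0.4861 -0.4061  0.0485] jig [ -6.1 -30.4  48.5] F [-13.2  12.2  39. ]
```

View pics/g.png

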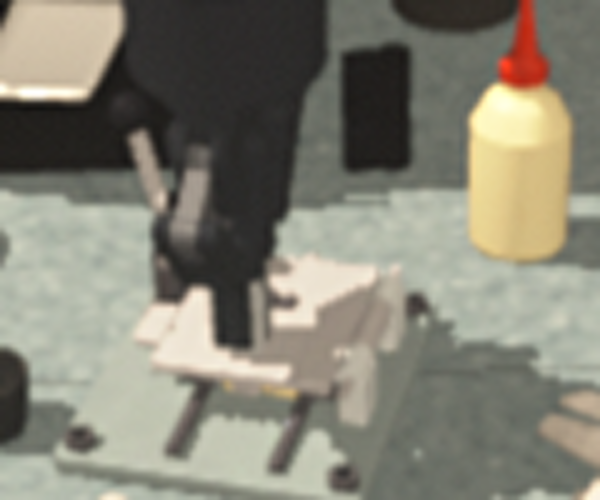

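```bash
python3 -m pendant '[[0,0,-0.7,0,0,0,-1],[0,0,-1.6,0,0,0,-1],[0,0,-2.6,0,0,0,-1],[0,0,-3.2,0,0,0,-1],[0.8,0.4,-3.2,0,0,0,-1],[1.6,0.8,-3.2,0,0,0,-1],[2.1,1.05,-3.2,0,0,0,-1],[2.1,1.05,-3.2,0,0,0,-1],[2.1,1.05,-3.2,0,0,0,-1],[2.1,1.05,-3.2,0,0,0,-1]]'
python3 - <<'E'
from go import *
show(manip.get_obs())
for n in("top","side"):
    im,d=manip.camera(n);A=cloud(n,d);q=tojig(A,p)
    if n=="side":
        cv2.imwrite("pics/h.png",im[...,::-1])
        m=(q[:,2]>85)&(q[:,2]<125)&(abs(q[:,1]-20)<16)&(q[:,0]<-30)&(q[:,0]>-90);print("ball",m.sum(),np.median(q[m],0),q[m].max(0))
        m=(abs(q[:,0])<34)&(q[:,1]>-46)&(q[:,1]<36)&(q[:,2]>20);Q=q[m];m=Q[:,2]<60;B=np.c_[Q[m][:,:2],np.ones(m.sum())];print("plate z",np.median(Q[m],0),np.linalg.lstsq(B,Q[m][:,2],rcond=None)[0])
    t=manip.tip_of("lever_ball",n)[:1];print(n,[(x["pixel"],ray_z(n,x["pixel"],.106)) for x in t])
    # cabinet & arm
    for r in np.arange(.1,.6,.05):
        dirv=np.array([.40,-.326])/.516;s=A[:,:2]@dirv;l=A[:,0]*dirv[1]*-1+A[:,1]*dirv[0]
        k=(abs(s-r)<.025)&(A[:,2]>.2)
        row=[]
        for l0 in(-.1,-.05,0,.05,.1,.15):
            z=A[k&(abs(l-l0)<.025),2];row.append((z.min().round(2),z.max().round(2)) if len(z) else None)
        print(n,round(r,2),row)
E
python3 go.py j,-110,22,112
```

```text
clock: 19.8
position: [0.4006, -0.3262, 0.2047]
ee_rot: [0.144, 0.99, -0.0, -0.0]
ft_force: [-0.6, -0.3, -0.3]
grip_width: 0.002
grasp_force: 0.0
t 19.8 tcp [ 0.4006 -0.3262  0.2047] jig [-110.8   21.9  204.7] F [-0.6 -0.3 -0.3]
top [([210.5, 150.8], array([ 0.58785486, -0.28710969,  0.106     ]))]
top 0.1 [None, None, None, None, None, None]
top 0.15 [None, None, None, None, None, None]
top 0.2 [None, None, None, None, None, None]
top 0.25 [None, None, None, None, None, (np.float64(0.27), np.float64(0.3))]
top 0.3 [None, None, None, None, None, (np.float64(0.24), np.float64(0.3))]
top 0.35 [None, None, None, None, None, (np.float64(0.24), np.float64(0.25))]
top 0.4 [None, (np.float64(0.57), np.float64(0.62)), (np.float64(0.61), np.float64(0.63)), (np.float64(0.59), np.float64(0.62)), None, None]
top 0.45 [None, (np.float64(0.51), np.float64(0.61)), (np.float64(0.59), np.float64(0.62)), (np.float64(0.58), np.float64(0.61)), None, (np.float64(0.27), np.float64(0.3))]
top 0.5 [None, (np.float64(0.25), np.float64(0.6)), (np.float64(0.57), np.float64(0.6)), (np.float64(0.57), np.float64(
[... 1174 characters left out ...]
64(0.24), np.float64(0.24)), (np.float64(0.24), np.float64(0.24))]
side 0.45 [None, None, None, None, (np.float64(0.2), np.float64(0.24)), (np.float64(0.22), np.float64(0.3))]
side 0.5 [None, (np.float64(0.24), np.float64(0.44)), (np.float64(0.2), np.float64(0.36)), (np.float64(0.23), np.float64(0.3)), (np.float64(0.2), np.float64(0.3)), (np.float64(0.2), np.float64(0.3))]
side 0.55 [None, (np.float64(0.24), np.float64(0.44)), (np.float64(0.2), np.float64(0.44)), (np.float64(0.28), np.float64(0.43)), None, None]
t 20.0 tcp [ 0.4002 -0.326   0.2045] jig [-111.2   22.   204.5] F [-1.5 -0.2  0. ]
x,y [163.46  73.46] q [ 0.03  0.12  0.62  1.83 -0.07  1.21  1.95]
j,-110,22,112 [-0.03 -0.    1.85]
```

```bash
python3 -m pendant '[[0,0,0.9,0,0,0,-1],[0,0,1.6,0,0,0,-1],[-0.2,0,1.85,0,0,0,-1],[-0.5,0,1.85,0,0,0,-1],[-0.66,0,1.84,0,0,0,-1],[-0.82,0,1.83,0,0,0,-1],[-0.99,0,1.83,0,0,0,-1],[-1.16,0,1.83,0,0,0,-1],[-1.32,0,1.84,0,0,0,-1],[-1.48,0,1.85,0,0,0,-1]]'
python3 go.py j,-21,22,107 j,-9,22,96.5 j,2,22,82 j,10,22,66 j,10,22,63
```

```text
clock: 21.25
position: [0.4714, -0.3465, 0.1119]
ee_rot: [0.144, 0.99, 0.0, -0.0]
ft_force: [-0.7, 0.6, -1.0]
grip_width: 0.001
grasp_force: 0.8
t 21.25 tcp [ 0.4714 -0.3465  0.1119] jig [-37.1  22.5 111.9] F [-0.7  0.6 -1. ]
x,y [163.49  73.49] q [ 0.09  0.39  0.57  1.75 -0.24  1.07  2.03]
j,-21,22,107 [-0.32 -0.01  0.1 ]
j,-9,22,96.5 [-0.56 -0.01  0.31]
j,2,22,82 [-0.78 -0.01  0.6 ]
j,10,22,66 [-0.94 -0.01  0.92]
j,10,22,63 [-0.94 -0.01  0.98]
```

```bash
python3 -m pendant '[[-0.16,0,0.05,0,0,0,-1],[-0.32,0,0.1,0,0,0,-1],[-0.44,0,0.2,0,0,0,-1],[-0.56,0,0.31,0,0,0,-1],[-0.67,0,0.45,0,0,0,-1],[-0.78,0,0.6,0,0,0,-1],[-0.86,0,0.75,0,0,0,-1],[-0.94,0,0.88,0,0,0,-1],[-0.94,0,0.94,0,0,0,-1],[-0.94,0,0.96,0,0,0,-1]]'
python3 go.py
```

```text
clock: 22.5
position: [0.5168, -0.3603, 0.0652]
ee_rot: [0.144, 0.99, -0.0, 0.001]
ft_force: [-2.9, 2.1, 11.9]
grip_width: 0.0
grasp_force: 5.9
t 22.5 tcp [ 0.5168 -0.3603  0.0652] jig [10.3 22.2 65.2] F [-2.9  2.1 11.9]
x,y [163.49  73.49] q [ 0.13  0.54  0.53  1.66 -0.31  1.02  2.05]
```

```bash
python3 -m pendant '[[0,0,0.02,0,0,0,-1],[0,0,0.04,0,0,0,-1],[0,0,0.04,0,0,0,-1],[0,0,0.04,0,0,0,-1],[0,0,-0.3,0,0,0,-1],[0,0,-1,0,0,0,-1],[0,0,-2,0,0,0,-1],[0,0,-3,0,0,0,-1],[0,-0.5,-4,0,0,0,-1],[0,-0.5,-4,0,0,0,-1]]'
python3 - <<'E'
from go import *
show(manip.get_obs())
im,d=manip.camera("side");A=cloud("side",d);q=tojig(A,p)
m=(abs(q[:,1]-20)<14)&(q[:,2]>37)&(q[:,0]>2)&(q[:,0]<28)&(q[:,2]<90);print("ball",m.sum(),np.median(q[m],0),q[m].max(0))
m=(q[:,0]>-34)&(q[:,0]<34)&(q[:,1]>-46)&(q[:,1]<8)&(q[:,2]>20)&(q[:,2]<38);B=np.c_[q[m][:,:2],np.ones(m.sum())];print(np.linalg.lstsq(B,q[m][:,2],rcond=None)[0])
u,v=245,200;cv2.imwrite("pics/i.png",cv2.resize(im[v-60:v+60,u-75:u+75,::-1],(750,600),interpolation=cv2.INTER_CUBIC))
E
```

```text
clock: 23.75
position: [0.5088, -0.3874, 0.2693]
ee_rot: [0.145, 0.989, -0.002, 0.003]
ft_force: [0.1, -0.7, -0.6]
grip_width: -0.003
grasp_force: 0.0
t 23.75 tcp [ 0.5088 -0.3874  0.2693] jig [ 10.3  -6.  269.3] F [ 0.1 -0.7 -0.6]
ball 64 [15.37757155 15.80998339 45.20627408] [23.35603566 25.9261767  51.12445134]
[-2.27209221e-03  2.60495245e-02  3.43469907e+01]
```

View pics/i.png

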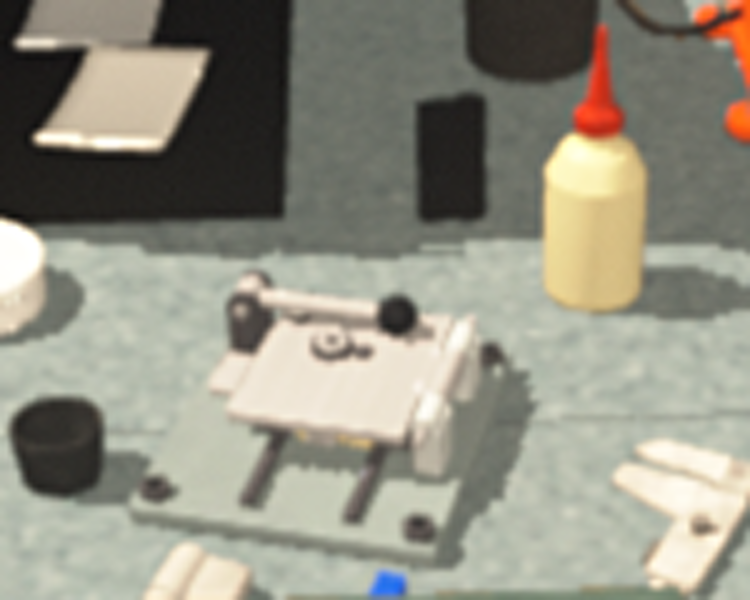

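The picture shows the plate level and shut. The lever's ball (about pixel 398,313) is over on the plate, and the bystanders stand where they were.

```bash
python3 -c "
from workcell import manip
print(manip.hand_in())"
```

```text
the job is handed in; nothing more can be done
None
```

The job is handed in at about 24 s on the robot's clock: the cylinder lies flat against the stop, the drill plate is shut, and the hold-down lever is tipped over onto it; the other things look unmoved.

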